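# Step the bench voltage source up four clicks and switch it on

## Task

On the grey box with the orange dial, push the dial's wing round with a fingertip, gently and without pinching it, exactly four clicks clockwise as seen from above, never going on to a fifth. Only then press the green button on that same box fully down and let it come up again. Leave the box with the blue dial and everything else on the bench alone, and finish clear of everything.

Things in the scene. Friction and masses are not known exactly. Their poses are not given: they have to be found in the camera images.
- orange_dial (a joint): angle (rad) of the orange click-stop dial, growing clockwise seen from above. Detents every 24 degrees (0.419 rad) at 0, 0.419 ... 3.77, stops just beyond both ends. Resistance rises to about 3 N (pushed 38 mm from the axis) a quarter of the way, fades to nothing half-way, then the dial snaps ahead of the finger into the next detent: one click. Let go, it falls into the nearest detent.
- orange_axis (a point): point on the orange dial's vertical turning axis, level with its top, 83.5 mm above the bench. The dial is a black hub, 30 mm across, with one orange wing (white line on top); it starts at rest in one of its first four detents
- orange_wing_tip (a point): outer end of the orange wing at its top edge. The wing runs from the axis straight out to 52 mm, 10 mm thick, standing on edge from 55 to 83 mm above the bench; a finger pushes its flat upright side
- orange_box: grey metal box (bench voltage source) with the orange dial, 210 x 124 mm, flat top 50 mm up, fixed; origin at the centre of its underside, x along its length, away from the button. Dial axis at x = +5 mm, button at x = -78 mm, two terminals 15 mm tall at x = +92, y = +-20 mm. White marks, one a detent. At dial angle 0 the wing points along the box's +y, at 1.571 along +x
- orange_button (a joint): travel (m) of that box's green round push button: 0 up, 0.006 fully down; spring return, about 5 N to press it fully
- orange_button_top (a point): centre of the top face of the green button (26 mm across) on the box with the orange dial; it is pressed straight down
- blue_dial (a joint): angle (rad) of the blue click-stop dial, growing clockwise seen from above. Detents every 24 degrees (0.419 rad) at 0, 0.419 ... 3.77, stops just beyond both ends. Resistance rises to about 3 N (pushed 38 mm from the axis) a quarter of the way, fades to nothing half-way, then the dial snaps ahead of the finger into the next detent: one click. Let go, it falls into the nearest detent.
- blue_axis (a point): point on the blue dial's vertical turning axis, level with its top, 83.5 mm above the bench. The dial is a black hub, 30 mm across, with one blue wing (white line on top)
- blue_wing_tip (a point): outer end of the blue wing at its top edge. The wing runs from the axis straight out to 52 mm, 10 mm thick, standing on edge from 55 to 83 mm above the bench; a finger pushes its flat upright side
- blue_box: grey metal box (bench voltage source) with the blue dial, 210 x 124 mm, flat top 50 mm up, fixed; origin at the centre of its underside, x along its length, away from the button. Dial axis at x = +5 mm, button at x = -78 mm, two terminals 15 mm tall at x = +92, y = +-20 mm. White marks, one a detent. At dial angle 0 the wing points along the box's +y, at 1.571 along +x
- blue_button (a joint): travel (m) of that box's green round push button: 0 up, 0.006 fully down; spring return, about 5 N to press it fully
- blue_button_top (a point): centre of the top face of the green button (26 mm across) on the box with the blue dial; it is pressed straight down
- jar: amber jar with a red cap, 36 mm across, 60 mm tall; origin at its underside (its middle, in plan)
- driver: bystander: red-handled screwdriver, 150 mm long, lying down
- spool: copper-coloured reel, 60 mm across, 42 mm tall; origin at its underside (its middle, in plan)
- tray: clear divided parts tray, 110 x 160 x 35 mm; origin at its underside (its middle, in plan)
- meter: yellow hand multimeter, 150 x 78 x 40 mm, lying down; origin at its underside (its middle, in plan)
- mug: blue mug, 80 mm across, 90 mm tall; origin at its underside (its middle, in plan)

How it is judged:
By the outcome, as a careful person would: the job done as asked, in the order asked, and still so for the second after the job is handed in, with the robot touching nothing.
It also fails if it takes over 70 s, if anything falls off the work surface, if the arm or the gripper's body presses on something with over 40 N, if the wrist force passes 120 N, or if a joint passes its speed limit or range.

## Robot

A 6-joint arm with a two-finger parallel gripper is mounted at the origin on the work surface. World frame = base frame: x ahead of the robot, y to its left, z up, the work surface at z = 0. Lengths are in mm, angles in rad, forces in N, time in s.
With the tool pointing down it reaches from about 275 to 1000 mm from the base axis. Payload 8.4 kg.
Tool frame: the origin (TCP) lies at the very end of the fingers, on their centre line; the grasp point (between the pads) lies 19 mm behind it; y points along the fingers, x is the direction in which the jaws open and shut, and the axes are right-handed (so a half turn about y gives the same grasp; the last joint's range is limited). The gripper opens to 85 mm and grips with 20 to 120 N. Pads are 22 mm wide; open, the fingers measure 114 mm over their backs; the gripper's body (76 mm by 85 mm) begins 54 mm behind the grasp point. The pads swing forward as they close: fully open they stand 13 mm farther back than shut.
Start: joints at [-1.151, 0.353, 1.633, -0, 1.155, -0.002], TCP at [255.876, -570.224, 205.981] pointing down, gripper open.
Joint ranges: [-2.63, 2.63], [-0.92, 2.1], [0.06, 2.66], [-1.3, 4.44], [0, 2.69], [-3.02, 3.02]. Speed limits (rad/s): [2.22, 2.22, 2.79, 3.14, 3.14, 3.14].

## Interface

Orientations are given as [roll, pitch, yaw] about the fixed x, y, z axes, in that order (R = Rz(yaw) Ry(pitch) Rx(roll)).
In Python, from rig import r gives the robot as it stands.
- The arm moves only by the tool servo_tool, never from a script. Its argument "motion" is a list of rows, each a list of 7 numbers: the opening, from -1 (shut) to 1 (fully open), then the shift along the tool's x, y, z in m, then the turn, a rotation vector about the tool's x, y, z in units of 10 degrees (1.0 is 10 degrees). A call has 1 to 12 rows; each row is the pose to reach, as a shift and turn from the pose commanded when the call began, along the tool's axes at that moment; what a row does not reach only later rows make up. A row lasts 1/8 s, in which the tool goes at most 62.5 mm and 10.7 degrees, less where a joint would pass 70% of its speed; a pose out of reach is approached as far as the arm can. A call with a gripper value outside its range is refused whole. The fingers move at their own pace and stop on an object; "grip_force" is the grip in N (left out, the last holds). Time passes only in rows, so rows that repeat a pose let the fingers close. It gives the time, the measured TCP pose, the force and the opening at its end, in the units of the state.
- r.sense(): the state, without advancing time (a new reading comes with each control period).
- r.grab_frame(name): name is "scene" or "side" or "wrist"; returns the picture (480x640x3 uint8, red, green, blue); there is no depth.
- r.calibration(name): a dict with "fx", "fy", "cx", "cy" (pixels), "distortion" ([k1, k2, p1, p2, k3] as OpenCV has them; the pictures are not rectified), "R" (3x3) and "t" (3): a world point X has camera coordinates R X + t; the wrist camera has in their place "mount" (4x4, takes a point from camera to tool coordinates, whose origin is the TCP and whose axes are the tool frame's). Camera axes: x right, y down, z forward; pixel columns grow to the right and rows downward; lengths in mm; the calibration is good to about 2 mm. A picture is of the moment at which its call begins: read the wrist's pose just before it. calibration takes no time and is no camera call.
- r.sign_off(): hands the job in, once; it reports no verdict.
The state is a dict: "clock": time; "qpos": joint angles; "qvel": joint speeds; "joint_efforts": joint torques, N m; "eef_pos": TCP position; "tcp_rot": TCP orientation; "contact_force": force on the tool from outside, world axes, zero at the start; "wrist_torque": the same for the moment, N m; "opening": opening from 0.0 (shut) to 1.0 (fully open).
Only numpy, scipy, OpenCV 4.12 (cv2) and the standard library are available. Lean on these libraries where they do the work, as an engineer would, in place of code of your own. Each camera call takes 0.05 s, during which the arm holds its last target. There are 200 camera calls.

## Working session

There is one attempt and no reset: what is moved stays moved. The work goes in short steps, Python scripts to look and compute and a tool call to move; the robot and the scene stay as the last step left them, time stands still between calls to the robot, and variables do not carry over. Pictures are saved under pics/ and viewed, on a budget of 10 in all, crops included, one or two more only if the job needs it, and the job is handed in when it is done.

Besides the shell and the picture viewer there is one more tool, called after "Emit:" as a command line: name --pt "numbers of a row" for each row, then --argument value for the rest. servo_tool: Moves the arm, as the interface text tells. Its arguments: {"type":"object","properties":{"motion":{"type":"array","items":{"type":"array","items":{"type":"number"}}},"grip_force":{"type":"number"}},"required":["motion"]}

```bash
mkdir -p pics; ls
python3 - <<'E'
from rig import r
import cv2
s=r.sense();print(s)
for n in("scene","side"):
    cv2.imwrite(f"pics/{n}0.png",r.grab_frame(n)[:,:,::-1])
    print(n,r.calibration(n))
print(r.calibration("wrist"))
E
```

```text
pics
{'clock': 0.0, 'qpos': array([-1.15142686e+00,  3.53631479e-01,  1.63416738e+00,  1.07823563e-05,
        1.15521817e+00, -2.41249856e-03]), 'qvel': array([ 0.00134947, -0.00201509,  0.00045051, -0.00070796,  0.00061059,
        0.00017177]), 'joint_efforts': array([ 9.20646089e-04, -6.05241323e+01, -3.42062581e+01,  2.44154307e-04,
        9.43298161e-03, -1.47517045e-05]), 'eef_pos': array([ 255.64425023, -569.73659448,  205.25790346]), 'tcp_rot': array([-1.57078303e+00,  1.42435078e-03, -1.14901871e+00]), 'contact_force': array([-0.9332393 ,  0.37062206, -0.47866797]), 'wrist_torque': array([ 0.00965706, -0.04650649, -0.01587704]), 'opening': 1.0008878110053627}
scene {'fx': 538.8798071419392, 'fy': 538.8798071419392, 'cx': 326.90634522700367, 'cy': 243.6782273240119, 'distortion': array([-0.0336151,  0.       ,  0.       ,  0.       ,  0.       ]), 'R': array([[ 0.75520132,  0.65533159,  0.01454214],
       [ 0.39255546, -0.43438979, -0.81068226],
       [-0.52494874,  0.61793691, -0.58530574]]), 't': array([-466.73233165, -164.94080475, 1687.61687014])}
side {'fx': 621.4133
[... 221 characters left out ...]
993],
       [-0.26244963, -0.53111807, -0.80562633],
       [ 0.32744294,  0.7363348 , -0.59210825]]), 't': array([-533.71270074,  217.226728  , 1345.85266777])}
{'fx': 347.21401282237053, 'fy': 347.21401282237053, 'cx': 323.9112379131492, 'cy': 233.63048612132474, 'distortion': array([0.02205528, 0.        , 0.        , 0.        , 0.        ]), 'mount': array([[ 9.99999174e-01, -6.76169939e-04, -1.09285343e-03,
         3.84747928e-01],
       [ 8.43699637e-04, -2.96034258e-01,  9.55176950e-01,
        -1.66029594e+02],
       [-9.69383995e-04, -9.55177083e-01, -2.96033443e-01,
         7.61125220e+01],
       [ 0.00000000e+00,  0.00000000e+00,  0.00000000e+00,
         1.00000000e+00]])}
```

View pics/scene0.png

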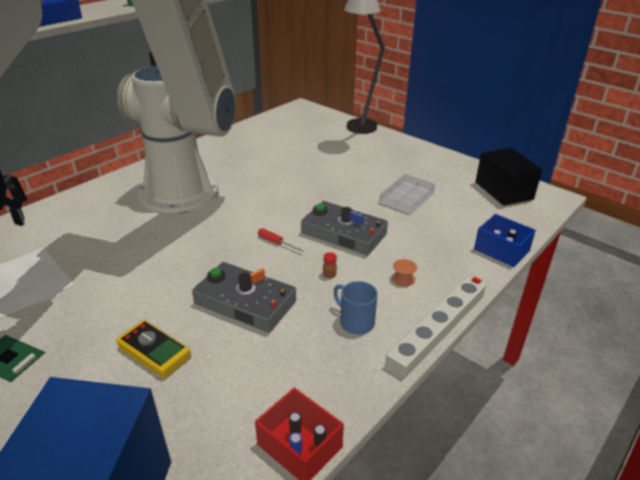

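View pics/side0.png

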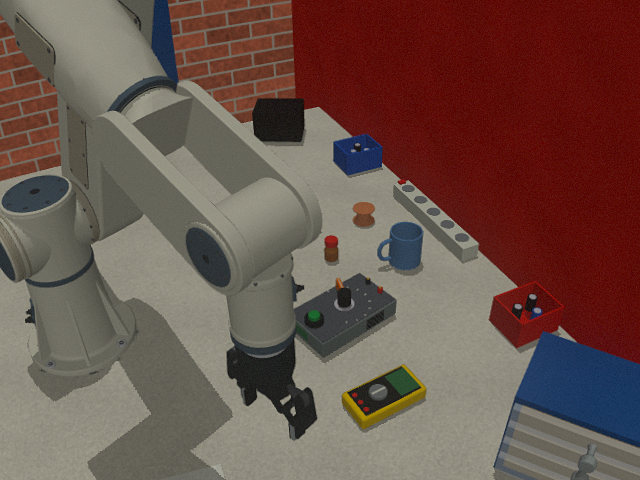

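The scene view shows the orange box with its button near (216,273), hub (245,281) and wing toward (262,273). The side view has the button near (314,317), hub (344,293) and wing tip near (338,280). I'll enlarge both.

Run:
```python
import cv2,numpy as np
a=cv2.imread("pics/scene0.png")[250:340,180:310]; b=cv2.imread("pics/side0.png")[260:365,280:410]
a=cv2.resize(a,None,fx=3,fy=3,interpolation=2) if 0 else cv2.resize(a,None,fx=4,fy=4,interpolation=2)
b=cv2.resize(b,None,fx=4,fy=4,interpolation=2)
b=b[:420]
im=np.zeros((600,800,3),np.uint8)
cv2.imwrite("pics/cropside.png",b)
cv2.imwrite("pics/cropscene.png",a)
```

```text
(no output)
```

View pics/cropside.png

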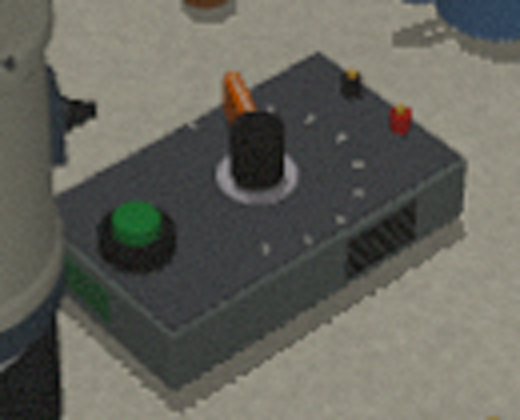

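View pics/cropscene.png

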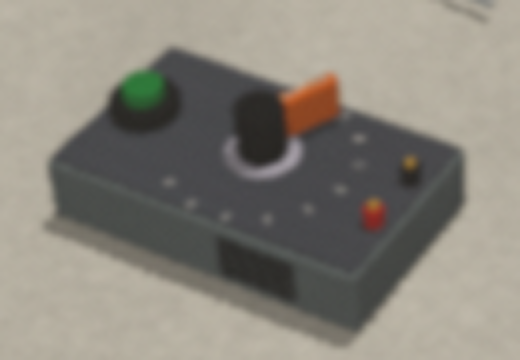

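```bash
cat > h.py <<'E'
import numpy as np,cv2
from rig import r
def proj(n,X,cal=None):
    c=r.calibration(n); K=np.array([[c["fx"],0,c["cx"]],[0,c["fy"],c["cy"]],[0,0,1]])
    return cv2.projectPoints(np.atleast_2d(np.float64(X)),cv2.Rodrigues(c["R"])[0],c["t"],K,c["distortion"])[0][:,0]
E
python3 - <<'E'
from h import *
from scipy.optimize import least_squares
side={"hub":(344.5,289.25),"tip":(338,279),"but":(314,313.5),"pp":(359.5,273.25),"pm":(396.25,300),"mm":(324,343)}
scene={"hub":(245,274.5),"tip":(263.25,269.25),"but":(215.75,270.5),"mp":(223,262),"pp":(295.75,287.5),"pm":(268.75,318),"mm":(193,290)}
def pts(p):
    x,y,a,d,hb=p; R=np.array([[np.cos(a),-np.sin(a)],[np.sin(a),np.cos(a)]])
    L={"hub":(5,0,83.5),"tip":(5+52*np.sin(d),52*np.cos(d),83),"but":(-78,0,hb),"pp":(105,62,50),"pm":(105,-62,50),"mp":(-105,62,50),"mm":(-105,-62,50)}
    return {k:np.r_[R@v[:2]+[x,y],v[2]] for k,v in L.items()}
def f(p):
    P=pts(p);e=[]
    for n,o in(("side",side),("scene",scene)):
        e.append(proj(n,[P[k] for k in o])-np.array(list(o.values())))
    return np.vstack(e).ravel()
best=min((least_squares(f,[450,-250,a,d,60],loss="soft_l1") for a in(-2,-1,0,1,2) for d in(.2,.8)),key=lambda s:s.cost)
print(best.x.round(3),best.cost); print(f(best.x).reshape(-1,2).round(1).tolist())
for k,v in pts(best.x).items(): print(k,v.round(1))
print(best.x[3]/.419)
E
```

```text
[ 5.46777e+02 -2.10315e+02  2.47000e-01 -5.86300e+00  7.18830e+01] 13.969589836439166
[[0.2, 3.6], [-0.1, -1.0], [0.4, 0.5], [0.4, -1.6], [1.4, -1.0], [-0.7, 0.9], [-0.2, 2.2], [0.8, -1.2], [-0.3, -0.5], [-0.4, -2.2], [1.3, -1.9], [0.0, 0.7], [-2.3, -1.1]]
hub [ 551.6 -209.1   83.5]
tip [ 560.6 -157.9   83. ]
but [ 471.1 -229.4   71.9]
pp [ 633.4 -124.5   50. ]
pm [ 663.7 -244.8   50. ]
mp [ 429.8 -175.9   50. ]
mm [ 460.1 -296.1   50. ]
-13.993928751912327
```

Emit:
servo_tool --pt "-1 -0.175 -0.025 0.395 0 -5.6 0" --pt "-1 -0.175 -0.025 0.395 0 -5.6 0" --pt "-1 -0.175 -0.025 0.395 0 -5.6 0" --pt "-1 -0.175 -0.025 0.395 0 -5.6 0" --pt "-1 -0.175 -0.025 0.395 0 -5.6 0" --pt "-1 -0.175 -0.025 0.395 0 -5.6 0" --pt "-1 -0.175 -0.025 0.395 0 -5.6 0" --pt "-1 -0.175 -0.025 0.395 0 -5.6 0" --pt "-1 -0.175 -0.025 0.395 0 -5.6 0" --pt "-1 -0.175 -0.025 0.395 0 -5.6 0" --pt "-1 -0.175 -0.025 0.395 0 -5.6 0" --pt "-1 -0.175 -0.025 0.395 0 -5.6 0"

```text
clock: 1.6
eef_pos: [544.2, -249.6, 231.0]
tcp_rot: [-1.571, -0.0, -0.173]
contact_force: [-0.6, 0.4, 0.0]
opening: 0.001
```

Run:
```python
from h import *
s=r.sense();print(s)
cv2.imwrite("pics/w0.png",r.grab_frame("wrist")[:,:,::-1])
```

```text
{'clock': 1.6, 'qpos': array([-4.32485202e-01,  2.89659587e-01,  1.66512815e+00, -2.11779939e-05,
        1.18675600e+00, -2.59618396e-01]), 'qvel': array([ 0.00505971,  0.00047836, -0.00100807,  0.00058012, -0.00190135,
        0.00183675]), 'joint_efforts': array([-5.01317123e-02, -5.65457654e+01, -3.48231196e+01, -3.47176225e-03,
        3.34259756e-03, -3.41406398e-03]), 'eef_pos': array([ 544.17435947, -249.56435065,  231.01703727]), 'tcp_rot': array([-1.57082786e+00, -4.22295958e-05, -1.72858872e-01]), 'contact_force': array([-0.57546111,  0.39555631,  0.00274607]), 'wrist_torque': array([ 0.02068204, -0.01263153, -0.00488024]), 'opening': 0.0008195504530791141}
```

View pics/w0.png

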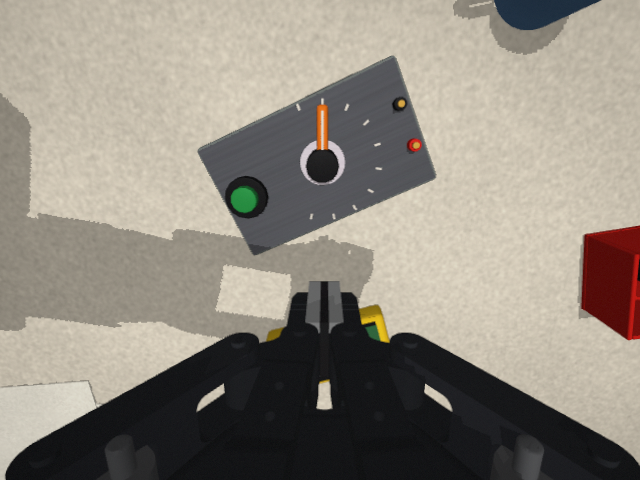

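The wrist view shows the hub top at about (322,166), the wing tip at (322,104) on the second mark (detent 1) and the button top at (243,199). The shut finger tips are at about (324,282).

```bash
cat >> h.py <<'E'
from scipy.spatial.transform import Rotation as Ro
def back(uv,h,s):
    c=r.calibration("wrist"); K=np.array([[c["fx"],0,c["cx"]],[0,c["fy"],c["cy"]],[0,0,1]])
    d=cv2.undistortPoints(np.float64(uv).reshape(-1,1,2),K,c["distortion"])[:,0]
    M=c["mount"]; R=Ro.from_euler("xyz",s["tcp_rot"]).as_matrix()
    o=R@M[:3,3]+s["eef_pos"]; v=(R@M[:3,:3]@np.c_[d,np.ones(len(d))].T).T
    return o+v*((np.broadcast_to(h,len(d))-o[2])/v[:,2])[:,None]
E
python3 - <<'E'
from h import *
s=r.sense()
P=back([(322,166),(322,104),(243,199),(199,150),(394,57),(435,178),(254,254),(245,197)],[83.5,83,70,50,50,50,50,52],s); print(P.round(1))
c=P[3:7,:2]; print("sides",[np.linalg.norm(c[i]-c[(i+1)%4]).round(1) for i in range(4)])
ux=(c[1]+c[2]-c[0]-c[3]);a=np.arctan2(ux[1],ux[0]);u=np.array([np.cos(a),np.sin(a)]);m=c.mean(0)
print("centre",m,"yaw",a,"axis",m+5*u,"button",m-78*u,"hub-tip",np.linalg.norm(P[0]-P[1]))
w=P[1]-P[0]; print("dial detents",(a+np.pi/2-np.arctan2(w[1],w[0]))/.4189)
E
```

```text
[[ 550.2 -208.1   83.5]
 [ 559.2 -157.3   83. ]
 [ 470.1 -227.2   70. ]
 [ 434.4 -176.1   50. ]
 [ 629.9 -127.9   50. ]
 [ 657.9 -242.7   50. ]
 [ 461.9 -290.2   50. ]
 [ 467.7 -228.4   52. ]]
sides [np.float64(201.4), np.float64(118.2), np.float64(201.6), np.float64(117.3)]
centre [ 546.05438298 -209.22901296] yaw 0.2398910367074471 axis [ 550.91120233 -208.04102904] button [ 470.28800112 -227.76156218] hub-tip 51.63791489442798
dial detents 0.9908812074086
```

Emit:
servo_tool --pt "-1 -0.035 0 0.08 0 0 0" --pt "-1 -0.035 0 0.08 0 0 0" --pt "-1 -0.035 0.05 0.08 0 0 0" --pt "-1 -0.035 0.1 0.08 0 0 0" --pt "-1 -0.035 0.14 0.08 0 0 0" --pt "-1 -0.035 0.16 0.08 0 0 0" --pt "-1 -0.035 0.17 0.08 0 0 0" --pt "-1 -0.035 0.17 0.08 0 0 0"

```text
clock: 2.65
eef_pos: [523.7, -164.2, 60.9]
tcp_rot: [-1.571, 0.001, -0.172]
contact_force: [-0.1, -0.1, -0.1]
opening: -0.0
```

Run:
```python
from h import *
s=r.sense();print(s["eef_pos"],s["tcp_rot"],s["contact_force"])
cv2.imwrite("pics/w1.png",r.grab_frame("wrist")[:,:,::-1])
```

```text
[ 523.67245811 -164.15121665   60.85444516] [-1.57070384e+00  5.38173119e-04 -1.71875206e-01] [-0.13845017 -0.05748279 -0.10366058]
```

View pics/w1.png

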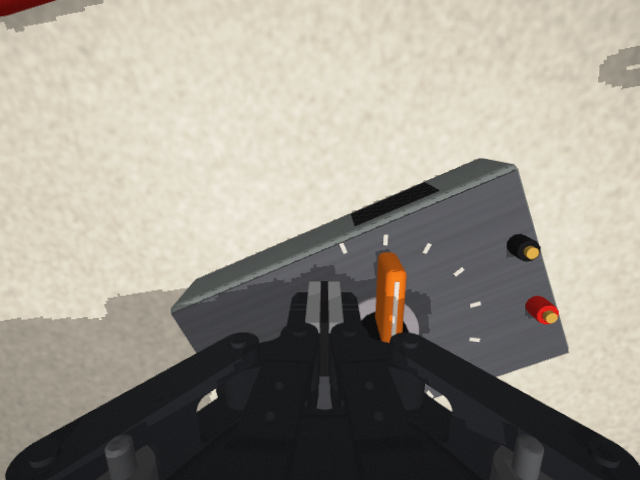

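```bash
cat >> h.py <<'E'
A=np.array([550.7,-208.5]); YAW=.243
def look(save=None):
    s=r.sense(); im=r.grab_frame("wrist"); hsv=cv2.cvtColor(im,cv2.COLOR_RGB2HSV)
    o=cv2.inRange(hsv,(5,150,100),(18,255,255))
    n,l,st,_=cv2.connectedComponentsWithStats(o); k=1+np.argmax(st[1:,4]); o=(l==k).astype(np.uint8)
    hull=np.zeros_like(o); cv2.fillConvexPoly(hull,cv2.convexHull(cv2.findNonZero(o)),1)
    w=(hull>0)&(hsv[...,1]<110)&(hsv[...,2]>150)
    v,u=np.nonzero(w); P=back(np.c_[u,v],83,s)[:,:2] if len(u)>5 else np.full((2,2),np.nan)
    d=P.mean(0)-A; ang=np.arctan2(d[1],d[0])
    print("t",s["clock"],"tcp",s["eef_pos"].round(1),"yaw",s["tcp_rot"][2].round(3),"F",s["contact_force"].round(2),"npx",len(u),"r",np.hypot(*d).round(1),"detents",((YAW+np.pi/2-ang)/.4189).round(2))
    if save: cv2.imwrite(save,im[:,:,::-1])
    return s
E
python3 -c "from h import *;look()"
```

```text
t 2.7 tcp [ 524.2 -164.2   61.5] yaw -0.172 F [ 0.57 -0.54  0.21] npx 263 r 33.8 detents 0.94
```

Emit:
servo_tool --pt "-1 0.002 0 0 0 0 0" --pt "-1 0.005 0 0 0 0 0" --pt "-1 0.007 0 0 0 0 0" --pt "-1 0.008 0 0 0 0 0" --pt "-1 0.008 0 0 0 0 0"

```text
clock: 3.38
eef_pos: [531.7, -165.4, 61.0]
tcp_rot: [-1.571, 0.0, -0.172]
contact_force: [-0.1, 0.0, 0.3]
opening: -0.005
```

```bash
python3 -c "from h import *;look()"
```

```text
t 3.375 tcp [ 531.7 -165.4   61. ] yaw -0.172 F [-0.08  0.    0.3 ] npx 274 r 32.8 detents 0.94
```

Emit:
servo_tool --pt "-1 0.001 0 0 0 0 0" --pt "-1 0.002 0 0 0 0 0" --pt "-1 0.003 0 0 0 0 0" --pt "-1 0.004 0 0 0 0 0" --pt "-1 0.004 0 0 0 0 0"

```text
clock: 4.05
eef_pos: [535.7, -166.1, 61.0]
tcp_rot: [-1.571, -0.0, -0.172]
contact_force: [-0.0, 0.4, -0.6]
opening: -0.001
```

```bash
python3 -c "from h import *;look()"
```

```text
t 4.05 tcp [ 535.7 -166.1   61. ] yaw -0.172 F [-0.03  0.35 -0.55] npx 241 r 34.8 detents 0.95
```

Emit:
servo_tool --pt "-1 0.001 0 0 0 0 0" --pt "-1 0.002 0 0 0 0 0" --pt "-1 0.003 0 0 0 0 0" --pt "-1 0.003 0 0 0 0 0"

```text
clock: 4.6
eef_pos: [538.7, -166.6, 61.0]
tcp_rot: [-1.571, -0.0, -0.172]
contact_force: [-0.0, 0.5, 0.0]
opening: 0.002
```

```bash
python3 -c "from h import *;look('pics/w2.png')"
```

```text
t 4.6 tcp [ 538.7 -166.6   61. ] yaw -0.172 F [-0.05  0.53  0.04] npx 186 r 37.5 detents 0.96
```

Emit:
servo_tool --pt "-1 0.001 0 0 0 0 0" --pt "-1 0.002 0 0 0 0 0" --pt "-1 0.003 0 0 0 0 0" --pt "-1 0.003 0 0 0 0 0"

```text
clock: 5.15
eef_pos: [541.6, -167.1, 61.0]
tcp_rot: [-1.571, -0.0, -0.172]
contact_force: [-1.0, -0.9, 0.7]
opening: -0.002
```

```bash
python3 -c "from h import *;look('pics/w3.png')"
```

```text
t 5.15 tcp [ 541.6 -167.1   61. ] yaw -0.172 F [-0.95 -0.9   0.74] npx 68 r 43.5 detents 0.97
```

View pics/w3.png

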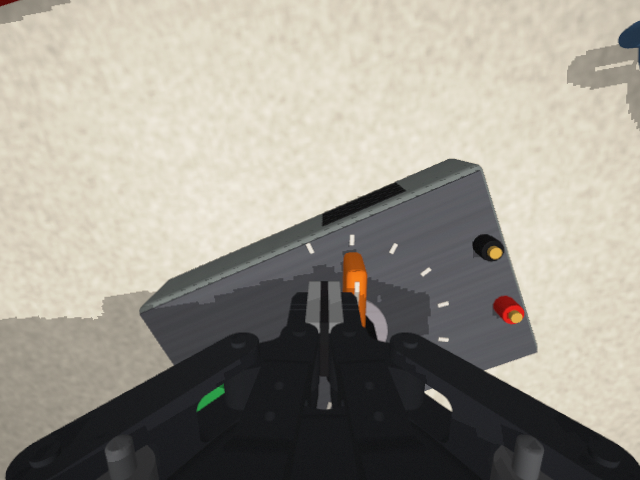

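The finger tip's grey face at column 341 is nearly touching the wing's side at about 344, so contact should come about 2.6 mm further on. I'll compute the arc rows.

Run:
```python
import numpy as np
def rows(off,c,rho,ds):
    for d in ds:
        t=np.radians(d); print([-1,round((off+rho*np.sin(t)-c*np.cos(t))/1e3,4),0,round((-rho+rho*np.cos(t)+c*np.sin(t))/1e3,4),0,round(d/10,2),0])
rows(16.1,13.5,39,[0,0,2,4,6,8,10,12,14,16,17,17]); print(); rows(13.5,13.5,39,[2,4,7,9,11,13,15,17,19,22,24,24])
```

```text
[-1, np.float64(0.0026), 0, np.float64(0.0), 0, 0.0, 0]
[-1, np.float64(0.0026), 0, np.float64(0.0), 0, 0.0, 0]
[-1, np.float64(0.004), 0, np.float64(0.0004), 0, 0.2, 0]
[-1, np.float64(0.0054), 0, np.float64(0.0008), 0, 0.4, 0]
[-1, np.float64(0.0068), 0, np.float64(0.0012), 0, 0.6, 0]
[-1, np.float64(0.0082), 0, np.float64(0.0015), 0, 0.8, 0]
[-1, np.float64(0.0096), 0, np.float64(0.0018), 0, 1.0, 0]
[-1, np.float64(0.011), 0, np.float64(0.002), 0, 1.2, 0]
[-1, np.float64(0.0124), 0, np.float64(0.0021), 0, 1.4, 0]
[-1, np.float64(0.0139), 0, np.float64(0.0022), 0, 1.6, 0]
[-1, np.float64(0.0146), 0, np.float64(0.0022), 0, 1.7, 0]
[-1, np.float64(0.0146), 0, np.float64(0.0022), 0, 1.7, 0]

[-1, np.float64(0.0014), 0, np.float64(0.0004), 0, 0.2, 0]
[-1, np.float64(0.0028), 0, np.float64(0.0008), 0, 0.4, 0]
[-1, np.float64(0.0049), 0, np.float64(0.0014), 0, 0.7, 0]
[-1, np.float64(0.0063), 0, np.float64(0.0016), 0, 0.9, 0]
[-1, np.float64(0.0077), 0, np.float64(0.0019), 0, 1.1, 0]
[-1, np.float64(0.0091), 0, np.float64(0.002), 0, 1.3, 0]
[-1, np.float64(0.0106), 0, np.float64(0.0022), 0, 1.5, 0]
[-1, np.float64(0.012), 0, np.float64(0.0022), 0, 1.7, 0]
[-1, np.float64(0.0134), 0, np.float64(0.0023), 0, 1.9, 0]
[-1, np.float64(0.0156), 0, np.float64(0.0022), 0, 2.2, 0]
[-1, np.float64(0.017), 0, np.float64(0.0021), 0, 2.4, 0]
[-1, np.float64(0.017), 0, np.float64(0.0021), 0, 2.4, 0]
```

Emit:
servo_tool --pt "-1 0.0015 0 0 0 0 0" --pt "-1 0.0026 0 0 0 0 0" --pt "-1 0.004 0 0.0004 0 0.2 0" --pt "-1 0.0054 0 0.0008 0 0.4 0" --pt "-1 0.0068 0 0.0012 0 0.6 0" --pt "-1 0.0068 0 0.0012 0 0.6 0"

```text
clock: 5.95
eef_pos: [548.6, -167.1, 61.0]
tcp_rot: [-1.571, -0.0, -0.277]
contact_force: [-0.4, 0.1, -0.3]
opening: -0.001
```

```bash
python3 -c "from h import *;look('pics/w4.png')"
```

```text
t 5.95 tcp [ 548.6 -167.1   61. ] yaw -0.277 F [-0.41  0.14 -0.3 ] npx 25 r 45.8 detents 0.98
```

```bash
python3 -c "
import cv2;a=cv2.imread('pics/w4.png')[200:380,220:460];cv2.imwrite('pics/w4c.png',cv2.resize(a,None,fx=3,fy=3,interpolation=2))"
```

```text
(no output)
```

View pics/w4c.png

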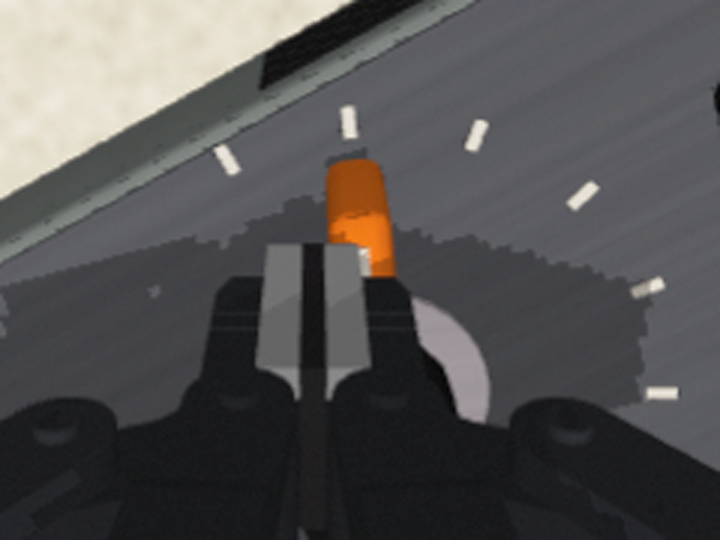

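The pads overlap the wing in this picture, yet there is no force and the wing hasn't moved. The real finger ends may be above the wing, so I'll check from the fixed cameras.

Run:
```python
from h import *
s=r.sense()
out=[]
for n in("scene","side"):
    im=r.grab_frame(n)[:,:,::-1].copy()
    T=s["eef_pos"]; p=proj(n,[T,[*A,83.5],T+[0,0,27]]); print(n,p.round(1))
    c=p[0].astype(int); x0,y0=c[0]-50,c[1]-75; print(x0,y0)
    out.append(cv2.resize(im[y0:y0+120,x0:x0+100],None,fx=4,fy=4,interpolation=2))
cv2.imwrite("pics/both.png",np.hstack(out))
```

```text
scene [[258.1 275.1]
 [244.8 276.4]
 [257.4 266. ]]
208 200
side [[334.8 289.6]
 [344.2 292.8]
 [334.7 280.2]]
284 214
```

View pics/both.png

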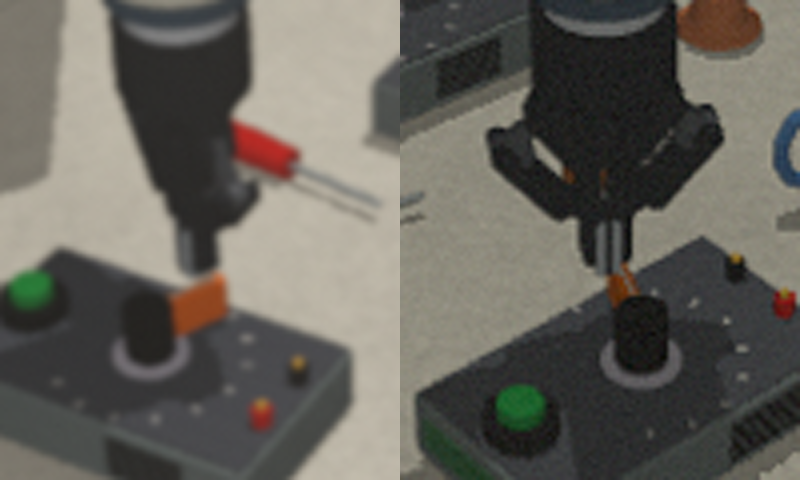

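Both cameras put the physical finger ends about 25 mm above the nominal TCP, so they are just above the wing. I'll back off beside the wing, then lower carefully while watching the force.

Emit:
servo_tool --pt "-1 0 -0.005 0 0 0 0" --pt "-1 -0.008 -0.005 -0.001 0 -0.3 0" --pt "-1 -0.018 -0.005 -0.003 0 -0.6 0" --pt "-1 -0.018 -0.005 -0.003 0 -0.6 0" --pt "-1 -0.018 0.003 -0.003 0 -0.6 0" --pt "-1 -0.018 0.009 -0.003 0 -0.6 0" --pt "-1 -0.018 0.014 -0.003 0 -0.6 0" --pt "-1 -0.018 0.018 -0.003 0 -0.6 0" --pt "-1 -0.018 0.018 -0.003 0 -0.6 0"

```text
clock: 7.22
eef_pos: [530.1, -165.0, 42.5]
tcp_rot: [-1.571, 0.001, -0.172]
contact_force: [0.5, 0.3, 0.1]
opening: 0.0
```

Run:
```python
from h import *
s=look('pics/w5.png')
out=[]
for n in("scene","side"):
    im=r.grab_frame(n)[:,:,::-1].copy()
    p=proj(n,[s["eef_pos"]]); c=p[0].astype(int); x0,y0=c[0]-50,c[1]-75; print(x0,y0,p)
    out.append(cv2.resize(im[y0:y0+120,x0:x0+100],None,fx=4,fy=4,interpolation=2))
cv2.imwrite("pics/both2.png",np.hstack(out))
```

```text
t 7.225 tcp [ 530.1 -165.    42.5] yaw -0.172 F [0.52 0.3  0.14] npx 203 r 38.8 detents 0.95
203 202 [[253.88664868 277.40153566]]
276 222 [[326.96863611 297.71704619]]
```

View pics/both2.png

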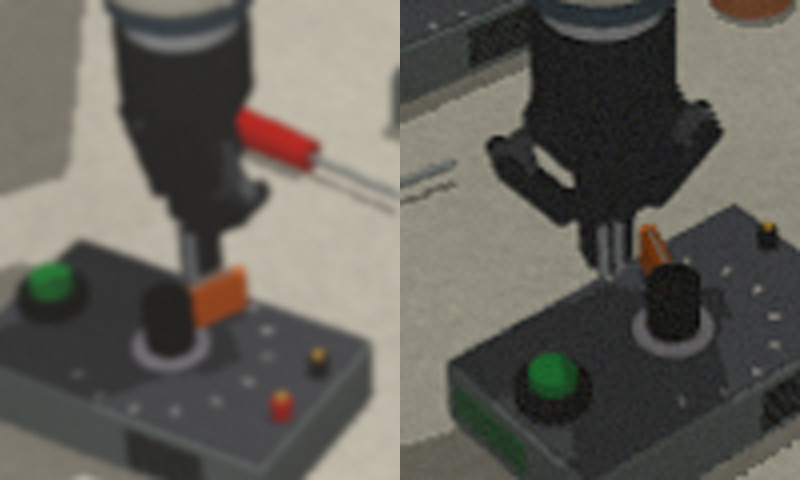

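The tip is now beside the wing's flat side (about 62 mm high) with no contact. Creeping in until I feel it.

Emit:
servo_tool --pt "-1 0.002 0 0 0 0 0" --pt "-1 0.004 0 0 0 0 0" --pt "-1 0.006 0 0 0 0 0" --pt "-1 0.0075 0 0 0 0 0" --pt "-1 0.009 0 0 0 0 0" --pt "-1 0.01 0 0 0 0 0" --pt "-1 0.01 0 0 0 0 0"

```text
clock: 8.25
eef_pos: [539.8, -166.6, 42.9]
tcp_rot: [-1.571, 0.001, -0.172]
contact_force: [-1.6, 1.2, 1.6]
opening: -0.001
```

```bash
python3 -c "from h import *;look('pics/w6.png')"
```

```text
t 8.25 tcp [ 539.8 -166.6   42.9] yaw -0.172 F [-1.56  1.25  1.6 ] npx 171 r 40.6 detents 1.07
```

Emit:
servo_tool --pt "-1 0.001 0 0 0 0 0" --pt "-1 0.002 0 0 0 0 0" --pt "-1 0.002 0 0 0 0 0"

```text
clock: 8.68
eef_pos: [542.0, -167.0, 42.9]
tcp_rot: [-1.571, 0.0, -0.172]
contact_force: [-3.1, 2.5, 1.1]
opening: 0.003
```

```bash
python3 -c "from h import *;look('pics/w7.png')"
```

```text
t 8.675 tcp [ 542.  -167.    42.9] yaw -0.172 F [-3.09  2.55  1.08] npx 162 r 40.7 detents 1.21
```

Contact confirmed: about 3 N, with the dial a quarter-detent on and a contact offset of about 19.8 mm. Computing the arc with that offset.

Run:
```python
import numpy as np
def rows(off,c,rho,ds):
    for d in ds:
        t=np.radians(d); print(d,round((off+rho*np.sin(t)-c*np.cos(t)),1),round((-rho+rho*np.cos(t)+c*np.sin(t)),1))
rows(15.7,19.8,39.3,[3,6,8,10,12,14,16,17]); print(); rows(19.8,19.8,39.3,[2,4,7,9,11,13,15,17,19,22,24])
```

```text
3 -2.0 1.0
6 0.1 1.9
8 1.6 2.4
10 3.0 2.8
12 4.5 3.3
14 6.0 3.6
16 7.5 3.9
17 8.3 4.1

2 1.4 0.7
4 2.8 1.3
7 4.9 2.1
9 6.4 2.6
11 7.9 3.1
13 9.3 3.4
15 10.8 3.8
17 12.4 4.1
19 13.9 4.3
22 16.2 4.6
24 17.7 4.7
```

Emit:
servo_tool --pt "-1 -0.0005 0 0.001 0 0.3 0" --pt "-1 0.0001 0 0.0019 0 0.6 0" --pt "-1 0.0016 0 0.0024 0 0.8 0" --pt "-1 0.003 0 0.0028 0 1.0 0" --pt "-1 0.0045 0 0.0033 0 1.2 0" --pt "-1 0.006 0 0.0036 0 1.4 0" --pt "-1 0.0075 0 0.0039 0 1.6 0" --pt "-1 0.0083 0 0.0041 0 1.7 0" --pt "-1 0.0083 0 0.0041 0 1.7 0"

```text
clock: 9.85
eef_pos: [551.1, -164.5, 43.0]
tcp_rot: [-1.571, -0.0, -0.468]
contact_force: [-0.1, -0.1, 0.2]
opening: -0.001
```

```bash
python3 -c "from h import *;look('pics/w8.png')"
```

```text
t 9.85 tcp [ 551.1 -164.5   43. ] yaw -0.468 F [-0.05 -0.07  0.22] npx 190 r 38.9 detents 1.95
```

First click done: the dial is at detent 2 and there is no force on the finger. Second click next.

Emit:
servo_tool --pt "-1 0.0014 0 0.0007 0 0.2 0" --pt "-1 0.0028 0 0.0013 0 0.4 0" --pt "-1 0.0049 0 0.0021 0 0.7 0" --pt "-1 0.0064 0 0.0026 0 0.9 0" --pt "-1 0.0079 0 0.0031 0 1.1 0" --pt "-1 0.0093 0 0.0034 0 1.3 0" --pt "-1 0.0108 0 0.0038 0 1.5 0" --pt "-1 0.0124 0 0.0041 0 1.7 0" --pt "-1 0.0139 0 0.0043 0 1.9 0" --pt "-1 0.0162 0 0.0046 0 2.2 0" --pt "-1 0.0177 0 0.0047 0 2.4 0" --pt "-1 0.0177 0 0.0047 0 2.4 0"

```text
clock: 11.4
eef_pos: [569.3, -168.4, 43.1]
tcp_rot: [-1.57, -0.001, -0.887]
contact_force: [0.2, 0.2, 0.2]
opening: -0.004
```

```bash
python3 -c "
from h import *
s=look('pics/w9.png');a=s['tcp_rot'][2];d=s['eef_pos'][:2]-A
print('off',-(d@[np.cos(a),np.sin(a)]),'rho',d@[-np.sin(a),np.cos(a)],'p',(YAW-a)/.4189)"
```

```text
t 11.4 tcp [ 569.3 -168.4   43.1] yaw -0.887 F [0.21 0.16 0.17] npx 181 r 39.0 detents 2.96
off 19.333834845648553 rho 39.73201174095148 p 2.6986729347064657
```

Second click done: detent 3, with finger geometry as planned. Third click.

Emit:
servo_tool --pt "-1 0.0014 0 0.0007 0 0.2 0" --pt "-1 0.0028 0 0.0013 0 0.4 0" --pt "-1 0.0049 0 0.0021 0 0.7 0" --pt "-1 0.0064 0 0.0026 0 0.9 0" --pt "-1 0.0079 0 0.0031 0 1.1 0" --pt "-1 0.0093 0 0.0034 0 1.3 0" --pt "-1 0.0108 0 0.0038 0 1.5 0" --pt "-1 0.0124 0 0.0041 0 1.7 0" --pt "-1 0.0139 0 0.0043 0 1.9 0" --pt "-1 0.0162 0 0.0046 0 2.2 0" --pt "-1 0.0177 0 0.0047 0 2.4 0" --pt "-1 0.0177 0 0.0047 0 2.4 0"

```text
clock: 12.95
eef_pos: [584.0, -179.3, 43.0]
tcp_rot: [-1.57, -0.0, -1.306]
contact_force: [-0.3, 0.1, -0.5]
opening: -0.0
```

```bash
python3 -c "
from h import *
s=look('pics/w10.png');a=s['tcp_rot'][2];d=s['eef_pos'][:2]-A
print('off',-(d@[np.cos(a),np.sin(a)]),'rho',d@[-np.sin(a),np.cos(a)],'p',(YAW-a)/.4189)"
```

```text
t 12.95 tcp [ 584.  -179.3   43. ] yaw -1.306 F [-0.31  0.09 -0.51] npx 188 r 38.8 detents 3.97
off 19.46587946793785 rho 39.78572869627607 p 3.698856904162971
```

Third click done: detent 4. Fourth and last click, with the finger stopping at about 4.7.

Emit:
servo_tool --pt "-1 0.0014 0 0.0007 0 0.2 0" --pt "-1 0.0028 0 0.0013 0 0.4 0" --pt "-1 0.0049 0 0.0021 0 0.7 0" --pt "-1 0.0064 0 0.0026 0 0.9 0" --pt "-1 0.0079 0 0.0031 0 1.1 0" --pt "-1 0.0093 0 0.0034 0 1.3 0" --pt "-1 0.0108 0 0.0038 0 1.5 0" --pt "-1 0.0124 0 0.0041 0 1.7 0" --pt "-1 0.0139 0 0.0043 0 1.9 0" --pt "-1 0.0162 0 0.0046 0 2.2 0" --pt "-1 0.0177 0 0.0047 0 2.4 0" --pt "-1 0.0177 0 0.0047 0 2.4 0"

```text
clock: 14.5
eef_pos: [593.0, -195.2, 43.0]
tcp_rot: [-1.571, -0.0, -1.725]
contact_force: [0.8, 0.0, -0.2]
opening: 0.003
```

```bash
python3 -c "
from h import *
s=look('pics/w11.png');a=s['tcp_rot'][2];d=s['eef_pos'][:2]-A
print('off',-(d@[np.cos(a),np.sin(a)]),'rho',d@[-np.sin(a),np.cos(a)],'p',(YAW-a)/.4189)"
```

```text
t 14.5 tcp [ 593.  -195.2   43. ] yaw -1.725 F [ 0.76  0.   -0.2 ] npx 192 r 38.8 detents 4.98
off 19.627350663030043 rho 39.71041388798581 p 4.698925963245186
```

The dial is at detent 5, exactly four clicks, with no force on the finger. I'll back off, rise and move over the button.

Emit:
servo_tool --pt "-1 -0.006 0 0 0 0 0" --pt "-1 -0.009 -0.005 0 0 0 0" --pt "-1 -0.009 -0.05 0 0 0 0" --pt "-1 -0.009 -0.09 0 0 0 0" --pt "-1 0.02 -0.1 -0.05 0 0 0" --pt "-1 0.051 -0.1 -0.1 0 0 0" --pt "-1 0.051 -0.1 -0.116 0 0 0" --pt "-1 0.051 -0.1 -0.116 0 0 0" --pt "-1 0.051 -0.06 -0.116 0 0 0" --pt "-1 0.051 -0.03 -0.116 0 0 0" --pt "-1 0.051 -0.03 -0.116 0 0 0"

```text
clock: 15.92
eef_pos: [470.5, -226.4, 71.2]
tcp_rot: [-1.574, 0.001, -1.724]
contact_force: [0.7, -0.1, 0.0]
opening: -0.001
```

Run:
```python
from h import *
s=look('pics/w12.png')
B=np.array([470.5,-228,71]); out=[]
for n in("scene","side"):
    im=r.grab_frame(n)[:,:,::-1].copy()
    p=proj(n,[s["eef_pos"]+[0,0,22],B]); c=p[1].astype(int); x0,y0=c[0]-50,c[1]-80; print(x0,y0,p.round(1).tolist())
    out.append(cv2.resize(im[y0:y0+110,x0:x0+100],None,fx=4,fy=4,interpolation=2))
cv2.imwrite("pics/both3.png",np.hstack(out))
```

```text
t 15.925 tcp [ 470.5 -226.4   71.2] yaw -1.724 F [ 0.65 -0.07  0.03] npx 31 r 28.7 detents 5.18
165 189 [[215.3, 262.0], [215.8, 269.9]]
263 234 [[313.3, 305.7], [313.9, 314.0]]
```

View pics/both3.png

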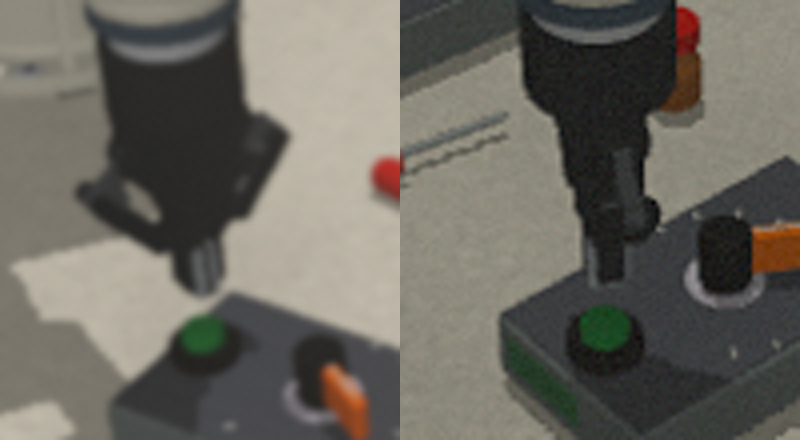

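The finger is centred over the button in both views, about 20 mm above it. Descending and watching the force.

Emit:
servo_tool --pt "-1 0.0015 0.005 0 0 0 0" --pt "-1 0.0015 0.01 0 0 0 0" --pt "-1 0.0015 0.015 0 0 0 0" --pt "-1 0.0015 0.018 0 0 0 0" --pt "-1 0.0015 0.018 0 0 0 0"

```text
clock: 16.7
eef_pos: [470.0, -228.9, 54.7]
tcp_rot: [-1.571, 0.0, -1.725]
contact_force: [-0.4, 0.4, 0.6]
opening: 0.001
```

Emit:
servo_tool --pt "-1 0 0.001 0 0 0 0" --pt "-1 0 0.002 0 0 0 0" --pt "-1 0 0.003 0 0 0 0" --pt "-1 0 0.003 0 0 0 0"

```text
clock: 17.2
eef_pos: [470.2, -229.0, 52.0]
tcp_rot: [-1.571, -0.0, -1.725]
contact_force: [0.8, 0.1, 0.4]
opening: -0.001
```

Emit:
servo_tool --pt "-1 -0.001 0.001 0 0 0 0" --pt "-1 -0.001 0.002 0 0 0 0" --pt "-1 -0.001 0.003 0 0 0 0" --pt "-1 -0.001 0.003 0 0 0 0"

```text
clock: 17.7
eef_pos: [470.3, -228.0, 48.9]
tcp_rot: [-1.571, 0.0, -1.725]
contact_force: [0.9, -0.7, -0.4]
opening: 0.001
```

Emit:
servo_tool --pt "-1 0 0.001 0 0 0 0" --pt "-1 0 0.002 0 0 0 0" --pt "-1 0 0.002 0 0 0 0"

```text
clock: 18.08
eef_pos: [470.3, -228.0, 46.9]
tcp_rot: [-1.571, 0.0, -1.725]
contact_force: [-0.8, -0.2, 0.1]
opening: 0.002
```

Emit:
servo_tool --pt "-1 0 0.001 0 0 0 0" --pt "-1 0 0.002 0 0 0 0" --pt "-1 0 0.002 0 0 0 0"

```text
clock: 18.45
eef_pos: [470.5, -228.0, 45.0]
tcp_rot: [-1.571, -0.0, -1.725]
contact_force: [0.1, -0.7, 2.5]
opening: -0.002
```

Emit:
servo_tool --pt "-1 0 0.001 0 0 0 0" --pt "-1 0 0.002 0 0 0 0" --pt "-1 0 0.002 0 0 0 0"

```text
clock: 18.82
eef_pos: [470.5, -228.0, 43.0]
tcp_rot: [-1.571, -0.0, -1.725]
contact_force: [0.0, -0.9, 2.9]
opening: -0.001
```

Emit:
servo_tool --pt "-1 0 0.001 0 0 0 0" --pt "-1 0 0.002 0 0 0 0" --pt "-1 0 0.002 0 0 0 0"

```text
clock: 19.2
eef_pos: [470.5, -228.0, 41.0]
tcp_rot: [-1.571, -0.0, -1.725]
contact_force: [0.7, -0.2, 4.2]
opening: -0.002
```

Emit:
servo_tool --pt "-1 0 0.0005 0 0 0 0" --pt "-1 0 0.001 0 0 0 0" --pt "-1 0 0.001 0 0 0 0"

```text
clock: 19.58
eef_pos: [470.4, -228.0, 40.2]
tcp_rot: [-1.571, -0.0, -1.725]
contact_force: [-1.5, 0.3, 7.0]
opening: -0.0
```

Emit:
servo_tool --pt "-1 0 0.0005 0 0 0 0" --pt "-1 0 0.001 0 0 0 0" --pt "-1 0 0.001 0 0 0 0"

```text
clock: 19.95
eef_pos: [470.5, -228.1, 40.0]
tcp_rot: [-1.57, -0.0, -1.725]
contact_force: [-3.9, 2.4, 18.3]
opening: -0.001
```

The button is hard on its stop: 18 N, with no further travel. Releasing and rising clear.

Emit:
servo_tool --pt "-1 0 -0.005 0 0 0 0" --pt "-1 0 -0.015 0 0 0 0" --pt "-1 0 -0.05 0 0 0 0" --pt "-1 0 -0.1 0 0 0 0" --pt "-1 0 -0.15 0 0 0 0" --pt "-1 0 -0.18 -0.04 0 0 0" --pt "-1 0 -0.18 -0.06 0 0 0" --pt "-1 0 -0.18 -0.06 0 0 0" --pt "-1 0 -0.18 -0.06 0 0 0"

```text
clock: 21.08
eef_pos: [411.2, -218.7, 218.0]
tcp_rot: [-1.572, 0.0, -1.725]
contact_force: [0.6, -0.8, -1.1]
opening: 0.002
```

```bash
python3 -c "from h import *;look('pics/w13.png')"
```

```text
t 21.075 tcp [ 411.2 -218.7  218. ] yaw -1.725 F [ 0.6  -0.83 -1.12] npx 3 r nan detents nan
```

View pics/w13.png

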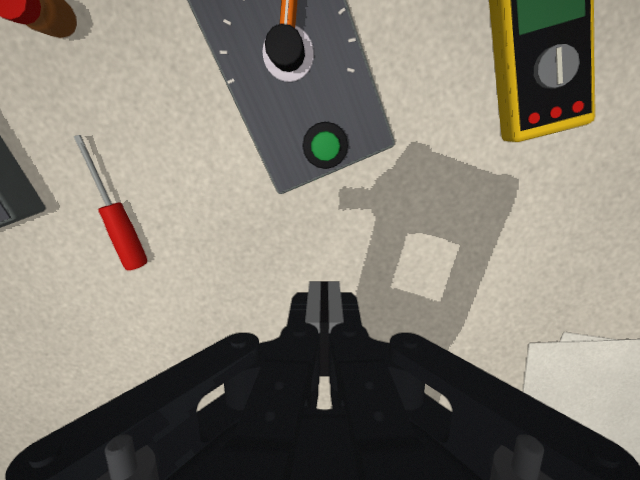

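The button at (325,146) is up and the arm is clear. The wing at (289,12) is cut off at the picture's top edge, so I'll shift forward once to re-measure the dial.

Emit:
servo_tool --pt "-1 0 0 0.04 0 0 0" --pt "-1 0 0 0.06 0 0 0" --pt "-1 0 0 0.06 0 0 0" --pt "-1 0 0 0.06 0 0 0"

```text
clock: 21.62
eef_pos: [469.7, -227.6, 218.1]
tcp_rot: [-1.573, 0.001, -1.725]
contact_force: [-0.2, 0.6, 0.4]
opening: -0.004
```

```bash
python3 -c "
from h import *
s=look('pics/w14.png')
im=cv2.imread('pics/w14.png');h=cv2.cvtColor(im,cv2.COLOR_BGR2HSV);g=cv2.inRange(h,(50,100,60),(80,255,255))
n,l,st,ce=cv2.connectedComponentsWithStats(g);k=1+st[1:,4].argmax();print(ce[k],back(ce[k],68,s).round(1))"
```

```text
t 21.625 tcp [ 469.7 -227.6  218.1] yaw -1.725 F [-0.22  0.57  0.39] npx 121 r 30.1 detents 5.0
[537.31479254  71.32621768] [[ 558.9 -418.8   68. ]]
```

```bash
python3 -c "
from rig import r
print(r.sign_off())"
```

```text
the job is handed in; nothing more can be done
None
```

I turned the orange dial exactly four clicks clockwise, from detent 1 to detent 5. I then pressed the green button on that box fully down, let it come up, and handed the job in at about 21.6 s of the 70 s.

- **Dial:** I pushed the wing with the shut fingertips, never gripping it. After each click the wrist camera read 1.95, 2.96, 3.97 and 4.98 detents. A last reading after the button press, with the arm clear, gave 5.00.
- **Button:** it met its stop at 18 N with no further travel. The final view shows it free of the finger and apparently up; I did not measure its height.
- **Clear of everything:** the arm finished well above the box with the wrist force back near zero. I touched nothing but the orange wing and the green button; I did not photograph the other objects again to confirm it.

**Checks that disagreed:**
- The shut finger ends sit about 20 to 25 mm behind the nominal TCP. My first approach therefore passed just above the wing without touching it; I lowered the finger and found contact by force.
- One reading of 5.18 detents came from a view with the wing nearly hidden, so I discarded it.
- My last image check for the button's position picked up the multimeter's green screen instead, so it tells us nothing.
- I viewed 12 pictures, two over the budget of 10.

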